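# Find the stamped carton and push it to the dispatch line

### The arm

A 7-joint arm with a two-finger parallel gripper is mounted at the origin on the work surface. World frame = base frame: x ahead of the robot, y to its left, z up, the work surface at z = 0. Lengths are in m, angles in degrees, forces in N, time in s.
With the tool pointing down it reaches from about 0.4 to 0.9 m from the base axis. Payload 5.5 kg.
Tool frame: the origin (TCP) lies on the front face of the gripper's body, between the roots of the fingers; the fingertips stand 73 mm ahead of it and the grasp point (between the pads) lies 54 mm ahead of it (manip.tip_extent is the distance from the TCP to the fingertips, in m); z points along the fingers, y is the line along which they close (so a half turn about z gives the same grasp; the last joint's range is limited). The gripper opens to 85 mm and grips with 20 to 120 N. Pads are 22 mm wide; open, the fingers measure 114 mm over their backs; the gripper's body (76 mm by 85 mm) begins 54 mm behind the grasp point. The pads swing forward as they close: fully open they stand 13 mm farther back than shut.
Start: joints at [79.022, 28.699, -24.465, 88.831, 12.651, 65.22, -12.049], TCP at [0.286, -0.584, 0.304] pointing down, gripper open.
Joint ranges: [-164.97, 164.97], [-17.58, 116.51], [-87.97, 89.64], [11.32, 138.91], [-80.73, 260.73], [10.89, 115.49], [-147.41, 147.41]. Speed limits (degrees/s): [147.25, 147.25, 180, 180, 180, 180, 180].

### API

Orientations are given as a 3x3 rotation matrix whose columns are the frame's x, y, z axes.
In Python, from bench import status, read_camera, camera_params, manip gives the robot as it stands.
- The arm moves only by the tool send_rows, never from a script. Its argument "steps" is a list of rows, each a list of 2 entries, a list of its own where there are three numbers: the shift along the tool's x, y, z in cm, then the turn, a rotation vector about the tool's x, y, z in rad. A call has 1 to 10 rows; each row shifts and turns the commanded pose from where the row before left it, along the tool's axes as they then stand; what a row does not reach is not made up. A row lasts 1/10 s, in which the tool goes at most 50 mm and 8.59 degrees, less where a joint would pass 70% of its speed; a pose out of reach is approached as far as the arm can. A call with a gripper value outside its range is refused whole. "gripper" is the closure, from 0 (fully open) to 1 (shut), set as the call begins (left out, the last holds). The fingers move at their own pace and stop on an object; "squeeze" is the grip in N (left out, the last holds). Time passes only in rows, so rows that do not move let the fingers close. It gives the time, the measured TCP pose, the force, the opening and the grip force at its end, in the units of the state.
- status.observe(): the state, without advancing time (a new reading comes with each control period).
- read_camera(name): name is "scene" or "top"; returns the picture (400x640x3 uint8, red, green, blue); there is no depth.
- camera_params(name): a dict with "fx", "fy", "cx", "cy" (pixels), "dist_coeffs" ([k1, k2, p1, p2, k3] as OpenCV has them; the pictures are not rectified), "R" (3x3) and "t" (3): a world point X has camera coordinates R X + t. Camera axes: x right, y down, z forward; pixel columns grow to the right and rows downward; lengths in m; the calibration is good to about 2 mm. A picture is of the moment at which its call begins. camera_params takes no time and is no camera call.
- manip.sign_off(): hands the job in; it is judged then, once.
The state is a dict: "time": time; "qpos": joint angles; "qd": joint speeds; "effort": joint torques, N m; "position": TCP position; "tcp_rot": TCP orientation; "wrist_force": force on the tool from outside, world axes, zero at the start; "wrist_torque": the same for the moment, N m; "gripper_width": finger opening in m; "grasp_force": force on a finger pad.
Only numpy, scipy, OpenCV 4.12 (cv2) and the standard library are available. Lean on these libraries where they do the work, as an engineer would, in place of code of your own. Each camera call takes 0.05 s, during which the arm holds its last target. There are 200 camera calls.

### The job

Two look-alike cartons lie by the aluminium cutting rail; one has a red stamp on its underside. First the carton on the robot's left, then the one on its right: with the fingertips push its far side towards the rail so that it tips up on its rail-side edge to about 60 degrees, hold it there for a moment to see the underside, and let it gently down flat again. Then push the stamped carton across the mat until its leading edge lies on the yellow dispatch tape, square to the tape, leaving the other carton by the rail; never lift or carry a carton or tip it right over, and leave the spool, shears, tub and note pad where they are.

Things in the scene. Friction and masses are not known exactly. Their poses are not given: they have to be found in the camera images.
- carton_stamped: closed kraft-brown carton, 150 (x) by 170 (y) by 50 (z) mm, about 0.25 kg, evenly filled, plain sides, pale tape and a blank label on top; a twin of the other. Origin: centre of its underside; z up, x away from the rail, its 170 mm sides along the rail. Past about 71 degrees of tip it goes over. Stamped: a red 120 mm ring with a tick, mid-underside, seen only when tipped.
- carton_plain: closed kraft-brown carton, 150 (x) by 170 (y) by 50 (z) mm, about 0.25 kg, evenly filled, plain sides, pale tape and a blank label on top; a twin of the other. Origin: centre of its underside; z up, x away from the rail, its 170 mm sides along the rail. Past about 71 degrees of tip it goes over. Its underside is bare cardboard.
- carton_stamped_heel (a point): point at the middle of the stamped carton's lower edge on the rail side (75 mm behind its origin, at table height when it lies flat); this edge stays within about 5 mm of the table while the carton is tipped
- carton_plain_heel (a point): point at the middle of the plain carton's lower edge on the rail side (75 mm behind its origin, at table height when it lies flat); this edge stays within about 5 mm of the table while the carton is tipped
- carton_stamped_front (a point): point at the middle of the stamped carton's lower edge on the side away from the rail (75 mm ahead of its origin, at table height when it lies flat): its leading edge when it is pushed to the line
- carton_plain_front (a point): point at the middle of the plain carton's lower edge on the side away from the rail (75 mm ahead of its origin, at table height when it lies flat): its leading edge when it is pushed to the line
- rail: aluminium straightedge 40 (x) by 720 (y) by 10 (z) mm fixed between robot and cartons. Origin: centre of its underside; y along it to the left, x to the cartons; its face is at x = +20 mm. Cartons start 4 to 15 mm off it. Pushed towards it high on the far side, a carton slides up to the rail, then tips against it; meanwhile its lower edge slides some 8 mm back and rides up some 5 mm
- tape_middle (a point): centre of the dispatch line: a flat yellow tape 30 (x) by 660 (y) mm stuck on the blue mat beyond the cartons, with no height to speak of. x across the tape, away from the rail; y along it. It lies within about 3 degrees of parallel to the rail
- thread_spool: a standing spool of gold thread, 40 mm across and 52 mm high, between the cartons; origin at the centre of its foot. Leave it alone
- plastic_tub: an open clear plastic tub, 96 mm across and 75 mm high, beside the cartons; origin at the centre of its foot. Leave it alone
- note_pad: a yellow pad of sticky notes, 76 by 76 by 16 mm, beyond the tape; origin at the centre of its underside. Leave it alone
- shears: tailor's shears with blue handles lying beside the cartons, about 235 mm long along their x and 13 mm thick; origin at the pivot, on the table. Leave them alone
Mind the look-alikes: they are no part of the job. What is shaped like the carton_stamped but blue or pink is not meant.

How it is judged (in metres and radians):
On the way, in this order (a step that is already met when the one before it is completed fails the run):
1. the left-hand carton is tipped up more than 51 degrees on its rail-side edge, at the rail (((angle between carton_stamped's own z axis and vertical above 0.9 rad and x of carton_stamped_heel in the frame of rail below 0.07 m and y of carton_stamped_heel in the frame of carton_plain_heel above 0.05 m) or (angle between carton_plain's own z axis and vertical above 0.9 rad and x of carton_plain_heel in the frame of rail below 0.07 m and y of carton_plain_heel in the frame of carton_stamped_heel above 0.05 m))), for 0.3 s.
2. both cartons lie flat (angle between each of carton_stamped, carton_plain's own z axis and vertical below 0.06 rad), for 0.2 s.
3. the right-hand carton is tipped up more than 51 degrees on its rail-side edge, at the rail (((angle between carton_stamped's own z axis and vertical above 0.9 rad and x of carton_stamped_heel in the frame of rail below 0.07 m and y of carton_stamped_heel in the frame of carton_plain_heel below -0.05 m) or (angle between carton_plain's own z axis and vertical above 0.9 rad and x of carton_plain_heel in the frame of rail below 0.07 m and y of carton_plain_heel in the frame of carton_stamped_heel below -0.05 m))), for 0.3 s.
4. both cartons lie flat, still by the rail (all of step 2 and x of each of carton_stamped_heel, carton_plain_heel in the frame of rail below 0.07 m), for 0.2 s.
At the end, for the whole second after the job is handed in: The stamped carton lies flat and still with its leading lower edge on the tape (within 20 mm of the tape's centre line) and square to it within 8 degrees; the plain carton lies flat and still, its rail-side edge within 50 mm of the rail and the carton within 60 mm of where it started (all of step 2 and x of carton_stamped_front in the frame of tape_middle between -0.02 and 0.02 m and y of carton_stamped_front in the frame of tape_middle between -0.25 and 0.25 m and angle between the x axis of carton_stamped and the x axis of tape_middle, either way round below 0.15 rad and x of carton_plain_heel in the frame of rail below 0.07 m and distance of carton_plain from where it was at the start of the episode below 0.06 m and linear speed of each of carton_stamped, carton_plain below 0.01 m/s); the robot touches nothing.
It fails at once if a carton is lifted: its rail-side edge leaves the table by more than 30 mm (height (world z) of any of carton_stamped_heel, carton_plain_heel above 0.03 m).
It fails at once if a carton is tipped right over (beyond 77 degrees) (angle between any of carton_stamped, carton_plain's own z axis and vertical above 1.35 rad).
It fails at once if a carton is dropped or flung (turns faster than 5 rad/s) (angular speed of any of carton_stamped, carton_plain above 5 rad/s).
It fails at once if the plain carton is pushed more than 80 mm out from the rail (x of carton_plain_heel in the frame of rail above 0.1 m).
It fails at once if the spool, tub, note pad or shears are moved more than 25 mm (distance of any of thread_spool, plastic_tub, note_pad, shears from where it was at the start of the episode above 0.025 m).
It also fails if it takes over 72 s, if anything falls off the work surface, if the arm or the gripper's body presses on something with over 40 N, if the wrist force passes 120 N, or if a joint passes its speed limit or range.

## Working session

There is one attempt and no reset: what is moved stays moved. The work goes in short steps, Python scripts to look and compute and a tool call to move; the robot and the scene stay as the last step left them, time stands still between calls to the robot, and variables do not carry over. Pictures are saved under pics/ and viewed, at most 10 in all, crops included, and the job is handed in when it is done.

Besides the shell and the picture viewer there is one more tool, called after "Emit:" as name(argument=value, ...), one argument or row to a line, values as JSON. send_rows: Moves the arm, as the interface text tells. Its arguments: {"type":"object","properties":{"steps":{"type":"array","items":{"type":"array"}},"gripper":{"type":"number"},"squeeze":{"type":"number"}},"required":["steps"]}

```bash
mkdir -p pics; ls; python3 - <<'E'
from bench import status, read_camera, camera_params, manip
import cv2,numpy as np
for n in("scene","top"):
    im=read_camera(n); cv2.imwrite(f"pics/{n}0.png",im[:,:,::-1]); np.save(f"pics/{n}0.npy",im)
    p=camera_params(n); print(n,{k:np.round(v,4).tolist() for k,v in p.items()}); print(-np.array(p["R"]).T@np.array(p["t"]))
s=status.observe(); print(s["time"],np.round(s["tcp_rot"],3).tolist(),s["position"])
E
```

```text
pics
scene {'fx': 497.8816, 'fy': 497.8816, 'cx': 311.8452, 'cy': 203.0586, 'dist_coeffs': [-0.0064, 0.0, 0.0, 0.0, 0.0], 'R': [[-0.8295, 0.5585, -0.008], [0.4931, 0.7254, -0.4802], [-0.2624, -0.4022, -0.8771]], 't': [0.4136, -0.2558, 1.5183]}
[0.86756412 0.565286   1.21221896]
top {'fx': 481.2966, 'fy': 481.2966, 'cx': 318.2694, 'cy': 207.418, 'dist_coeffs': [-0.0439, 0.0, 0.0, 0.0, 0.0], 'R': [[0.006, -1.0, -0.0016], [-0.9792, -0.0055, -0.2027], [0.2027, 0.0027, -0.9792]], 't': [0.0178, 0.5279, 1.1414]}
[0.28544943 0.01755288 1.22476351]
0.1 [[0.898, 0.439, -0.001], [0.439, -0.898, 0.002], [0.0, -0.002, -1.0]] [ 0.28526124 -0.58349472  0.30296109]
```

View pics/top0.png

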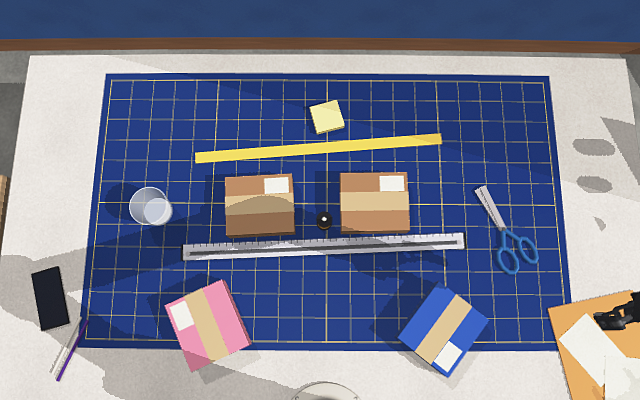

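View pics/scene0.png

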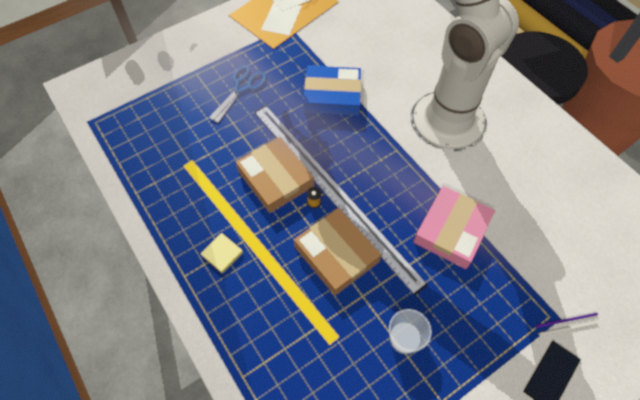

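The top view shows brown cartons at (260,205) on the left and (375,203) on the right. Their look-alikes are pink (207,325) and blue (445,330), which are not meant. The spool is at (324,220), the tape runs (195,158)–(442,139), and the rail is at about y=247. I'll check this in a close crop.

```bash
python3 - <<'E'
import cv2
im=cv2.imread("pics/top0.png")[125:270,175:475]
cv2.imwrite("pics/crop0.png",cv2.resize(im,(795,384),interpolation=cv2.INTER_CUBIC))
E
```

```text
(no output)
```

View pics/crop0.png

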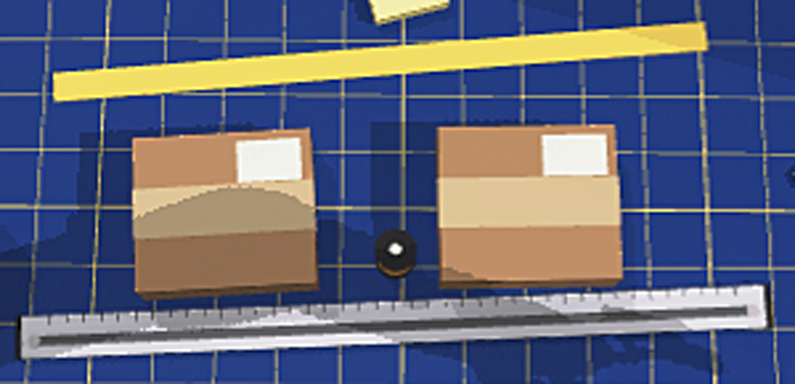

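```bash
cat > h.py <<'E'
import cv2,numpy as np
from bench import status, read_camera, camera_params, manip
def world(name,px,z):
    p=camera_params(name);K=np.array([[p["fx"],0,p["cx"]],[0,p["fy"],p["cy"]],[0,0,1]])
    u=cv2.undistortPoints(np.array(px,float).reshape(-1,1,2),K,np.array(p["dist_coeffs"])).reshape(-1,2)
    R=np.array(p["R"]);c=-R.T@np.array(p["t"]);d=np.c_[u,np.ones(len(u))]@R
    return c+d*((z-c[2])/d[:,2])[:,None]
def snap(name,fn,box=None,s=1):
    im=read_camera(name)[:,:,::-1]; np.save("pics/"+fn+".npy",im)
    if box: im=im[box[1]:box[3],box[0]:box[2]]
    cv2.imwrite("pics/"+fn+".png",cv2.resize(im,None,fx=s,fy=s,interpolation=cv2.INTER_CUBIC))
E
python3 - <<'E'
from h import *
c=lambda l:np.array(l)/2.65+[175,125]
for n,l,z in [("L",[(134,138),(309,129),(317,284),(136,292)],.05),("R",[(437,126),(613,125),(622,279),(439,285)],.05),
 ("rail",[(21,318),(766,285),(768,326),(22,357)],.01),("tape",[(54,73),(706,23),(707,49),(55,101)],0),("spool",[(396,250)],.052)]:
    w=world("top",c(l),z)[:,:2]; print(n,np.round(w,3).tolist(),"ctr",w.mean(0).round(3))
    if len(w)==4: 
        d=w[1]+w[2]-w[0]-w[3]; print("  yaw of +x",np.degrees(np.arctan2(d[0],-d[1])).round(2), np.linalg.norm(w[0]-w[1]).round(3),np.linalg.norm(w[1]-w[2]).round(3))
E
```

```text
L [[0.606, 0.256], [0.615, 0.089], [0.466, 0.079], [0.457, 0.247]] ctr [0.536 0.168]
  yaw of +x 3.12 0.167 0.15
R [[0.619, -0.033], [0.621, -0.202], [0.472, -0.206], [0.466, -0.035]] ctr [ 0.545 -0.119]
  yaw of +x 1.45 0.168 0.149
rail [[0.437, 0.365], [0.473, -0.353], [0.434, -0.352], [0.4, 0.362]] ctr [0.436 0.006]
  yaw of +x 2.8 0.719 0.04
tape [[0.687, 0.35], [0.744, -0.31], [0.716, -0.309], [0.657, 0.347]] ctr [0.701 0.02 ]
  yaw of +x 5.0 0.662 0.028
spool [[0.498, 0.005]] ctr [0.498 0.005]
```

Emit:
send_rows(
  steps=[
    [[0,0,0],[0,0,0.135]],
    [[0,0,0],[0,0,0.135]],
    [[0,0,0],[0,0,0.134]],
    [[2.4,-4.3,0],[0,0,0]],
    [[2.4,-4.3,0],[0,0,0]],
    [[2.4,-4.3,0],[0,0,0]],
    [[2.4,-4.3,0],[0,0,0]],
    [[2.4,-4.3,0],[0,0,0]],
    [[2.4,-4.3,0],[0,0,0]],
    [[2.4,-4.3,0],[0,0,0]],
  ],
  gripper=0,
)

```text
time: 1.1
position: [0.4384, -0.2728, 0.3038]
tcp_rot: [[0.999, 0.051, -0.0], [0.051, -0.999, -0.0], [-0.0, 0.0, -1.0]]
wrist_force: [0.7, -0.3, -0.2]
gripper_width: 0.0853
grasp_force: 0.0
```

Emit:
send_rows(
  steps=[
    [[2.4,-4.3,0],[0,0,0]],
    [[2.4,-4.3,0],[0,0,0]],
    [[2.4,-4.3,0],[0,0,0]],
    [[2.4,-4.3,0],[0,0,0]],
    [[2.4,-4.3,0],[0,0,0]],
    [[2.4,-4.3,0],[0,0,0]],
    [[2.4,-4.3,0],[0,0,0]],
    [[2.4,-4.3,0],[0,0,0]],
    [[2.4,-4.3,0],[0,0,0]],
    [[2.4,-4.3,0],[0,0,0]],
  ],
)

```text
time: 2.1
position: [0.6564, 0.1684, 0.3033]
tcp_rot: [[0.999, 0.05, -0.001], [0.05, -0.999, -0.001], [-0.001, 0.001, -1.0]]
wrist_force: [0.8, -0.6, 0.6]
gripper_width: 0.0854
grasp_force: 0.0
```

```bash
python3 - <<'E'
from h import *
print(manip.tip_extent, [a for a in dir(manip) if a[0]!='_'])
s=status.observe(); print(s["time"],np.round(s["tcp_rot"],3).tolist(),s["position"],s["gripper_width"],np.round(s["qpos"],1),s["wrist_force"])
E
```

```text
0.0726 ['PlanningError', 'sign_off', 'tip_extent']
2.1 [[0.999, 0.05, -0.001], [0.05, -0.999, -0.001], [-0.001, 0.001, -1.0]] [0.65639429 0.16835853 0.3032836 ] 0.08539277041397227 [   6.8   33.8  -35.1   84.1   20.1   68.5 -118.3] [ 0.80565823 -0.56776145  0.62329887]
```

Emit:
send_rows(
  steps=[
    [[0,0,5],[0,0,0]],
    [[0,0,5],[0,0,0]],
    [[0,0,5],[0,0,0]],
    [[0,0,3],[0,0,0]],
    [[0,0,2.3],[0,0,0]],
    [[0,0,0],[0,0,0]],
  ],
)

```text
time: 2.7
position: [0.6528, 0.1657, 0.0961]
tcp_rot: [[0.999, 0.051, -0.008], [0.051, -0.999, -0.002], [-0.008, 0.002, -1.0]]
wrist_force: [-1.1, -0.5, -0.6]
gripper_width: 0.0854
grasp_force: 0.0
```

```bash
python3 - <<'E'
from h import *
snap("scene","s1",(220,100,420,300),3)
s=status.observe(); print(s["time"],s["position"],s["wrist_force"])
E
```

```text
2.75 [0.65433454 0.1664165  0.09869258] [ 0.71476212  0.22832444 -0.00633222]
```

View pics/s1.png

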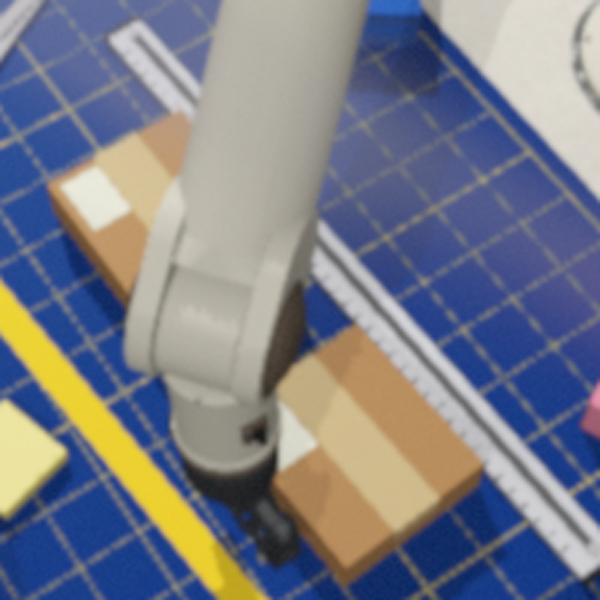

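```bash
python3 - <<'E'
from h import *
for z in(.02,.025,.03,.035,.04,.045): print(z,world("scene",[(220+285/3,100+562/3),(220+297/3,100+545/3)],z)[:,:2].round(3).tolist())
E
```

```text
0.02 [[0.638, 0.222], [0.622, 0.215]]
0.025 [[0.639, 0.224], [0.623, 0.217]]
0.03 [[0.64, 0.225], [0.624, 0.218]]
0.035 [[0.641, 0.226], [0.625, 0.22]]
0.04 [[0.642, 0.228], [0.626, 0.221]]
0.045 [[0.643, 0.229], [0.627, 0.223]]
```

Emit:
send_rows(
  steps=[
    [[0,0,1.2],[0,0,0]],
    [[0,0,1.1],[0,0,0]],
    [[0,0,0.2],[0,0,0]],
    [[0,0,0.2],[0,0,0]],
    [[0,0,0],[0,0,0]],
  ],
)

```text
time: 3.25
position: [0.656, 0.1669, 0.0741]
tcp_rot: [[0.999, 0.051, 0.0], [0.051, -0.999, 0.0], [0.0, -0.0, -1.0]]
wrist_force: [-0.1, 0.6, -1.1]
gripper_width: 0.0855
grasp_force: 0.0
```

Emit:
send_rows(
  steps=[
    [[0,0,0.3],[0,0,0]],
    [[0,0,0.3],[0,0,0]],
    [[0,0,0],[0,0,0]],
  ],
)

```text
time: 3.55
position: [0.6557, 0.1667, 0.0675]
tcp_rot: [[0.999, 0.051, -0.001], [0.051, -0.999, -0.0], [-0.001, 0.0, -1.0]]
wrist_force: [0.5, -0.3, -0.2]
gripper_width: 0.0853
grasp_force: 0.0
```

Emit:
send_rows(
  steps=[
    [[0,0,-1.5],[0,0,0]],
    [[0,0,-1.6],[0,0,0]],
    [[-1,0,0],[0,0,0]],
    [[-1,0,0],[0,0,0]],
    [[-0.7,0,0],[0,0,0]],
    [[-0.6,0,0],[0,0,0]],
    [[-0.6,0,0],[0,0,0]],
    [[-0.5,0,0],[0,0,0]],
    [[0,0,0],[0,0,0]],
  ],
)

```text
time: 4.45
position: [0.6111, 0.1646, 0.0987]
tcp_rot: [[0.999, 0.051, -0.001], [0.051, -0.999, -0.0], [-0.001, 0.0, -1.0]]
wrist_force: [0.5, 0.3, 0.2]
gripper_width: 0.0852
grasp_force: 0.0
```

```bash
python3 - <<'E'
from h import *
s=status.observe(); print(s["time"],s["position"],s["wrist_force"])
snap("top","t2",(175,125,475,270),2.65)
E
```

```text
4.45 [0.6111456  0.16460916 0.09874693] [0.51770463 0.25684246 0.17136473]
```

View pics/t2.png

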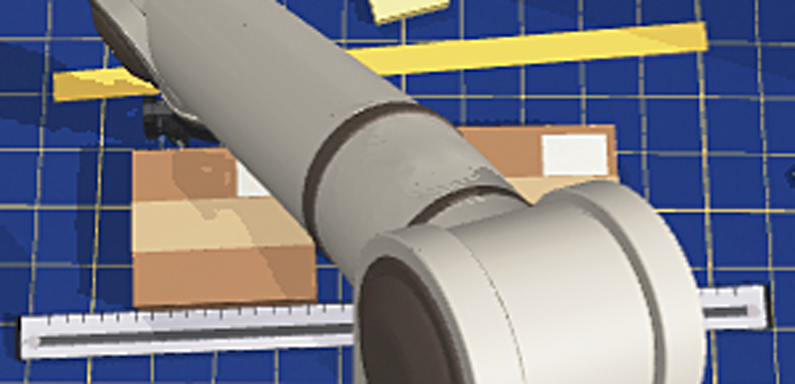

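Emit:
send_rows(
  steps=[
    [[-0.3,0,0],[0,0,0]],
    [[-0.25,0,-0.86],[0,0,0]],
    [[-0.3,0,-0.85],[0,0,0]],
    [[-0.35,0,-0.84],[0,0,0]],
    [[-0.4,0,-0.81],[0,0,0]],
    [[-0.44,0,-0.78],[0,0,0]],
    [[-0.48,0,-0.76],[0,0,0]],
    [[-0.52,0,-0.72],[0,0,0]],
    [[-0.57,0,-0.7],[0,0,0]],
    [[-0.62,0,-0.66],[0,0,0]],
  ],
)

```text
time: 5.5
position: [0.5723, 0.1625, 0.1709]
tcp_rot: [[0.999, 0.05, 0.006], [0.05, -0.999, 0.001], [0.006, -0.001, -1.0]]
wrist_force: [6.3, -1.3, 4.4]
gripper_width: 0.0857
grasp_force: 3.7
```

```bash
python3 - <<'E'
from h import *
s=status.observe(); print(s["time"],s["position"],s["wrist_force"])
a=read_camera("top")[:,:,::-1][110:260,200:320];b=read_camera("scene")[:,:,::-1][140:320,250:420]
a=cv2.resize(a,None,fx=3,fy=3,interpolation=cv2.INTER_CUBIC);b=cv2.resize(b,(425,450),interpolation=cv2.INTER_CUBIC)
cv2.imwrite("pics/m3.png",np.hstack([a,b]))
E
```

```text
5.5 [0.57226295 0.1624988  0.17088385] [ 6.30698897 -1.25815909  4.41212315]
```

View pics/m3.png

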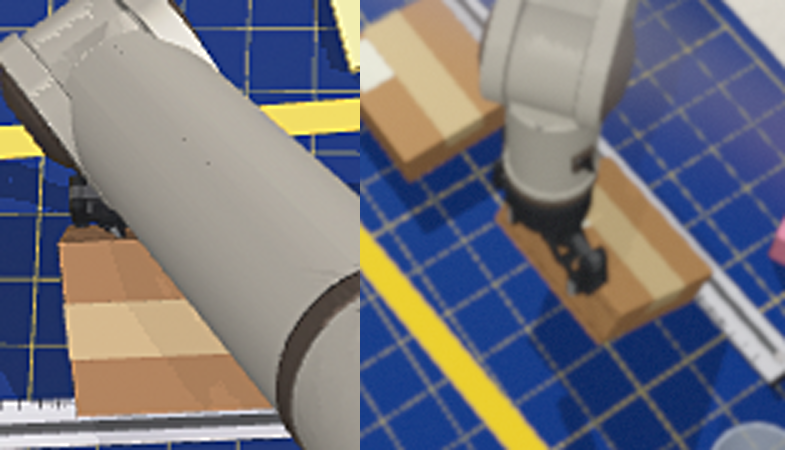

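Emit:
send_rows(
  steps=[
    [[-0.65,0,-0.62],[0,0,0]],
    [[-0.68,0,-0.59],[0,0,0]],
    [[-0.71,0,-0.55],[0,0,0]],
    [[-0.74,0,-0.51],[0,0,0]],
    [[-0.77,0,-0.47],[0,0,0]],
    [[-0.79,0,-0.42],[0,0,0]],
    [[-0.81,0,-0.38],[0,0,0]],
    [[-0.83,0,-0.34],[0,0,0]],
    [[-0.5,0,-0.17],[0,0,0]],
    [[0,0,0],[0,0,0]],
  ],
)

```text
time: 6.6
position: [0.5083, 0.1595, 0.2127]
tcp_rot: [[0.999, 0.05, 0.009], [0.05, -0.999, 0.001], [0.009, -0.0, -1.0]]
wrist_force: [5.4, -2.0, 14.0]
gripper_width: 0.0852
grasp_force: 7.2
```

Emit:
send_rows(
  steps=[
    [[0,0,0],[0,0,0]],
    [[0,0,0],[0,0,0]],
  ],
)

```text
time: 6.8
position: [0.5088, 0.1595, 0.2124]
tcp_rot: [[0.999, 0.05, 0.009], [0.05, -0.999, 0.001], [0.009, -0.001, -1.0]]
wrist_force: [5.3, -1.4, 13.6]
gripper_width: 0.0855
grasp_force: 7.5
```

```bash
python3 - <<'E'
from h import *
s=status.observe(); print(s["time"],s["position"],s["wrist_force"],np.round(s["qpos"],1))
a=read_camera("top")[:,:,::-1];b=read_camera("scene")[:,:,::-1];np.save("pics/a4",a);np.save("pics/b4",b)
hsv=cv2.cvtColor(b[100:330,200:450],cv2.COLOR_BGR2HSV); m=((hsv[...,0]<7)|(hsv[...,0]>172))&(hsv[...,1]>140); m[:, 215:]=0
print("red px",m.sum(),np.argwhere(m)[:10].tolist())
a=cv2.resize(a[110:260,200:320],None,fx=3,fy=3,interpolation=cv2.INTER_CUBIC);b=cv2.resize(b[140:320,250:420],(425,450),interpolation=cv2.INTER_CUBIC)
cv2.imwrite("pics/m4.png",np.hstack([a,b]))
E
```

```text
6.8 [0.50881412 0.15947689 0.21244071] [ 5.26512243 -1.39326883 13.61736716] [   9.4   25.6  -36.7  110.3   20.    49.9 -124.7]
red px 0 []
```

View pics/m4.png

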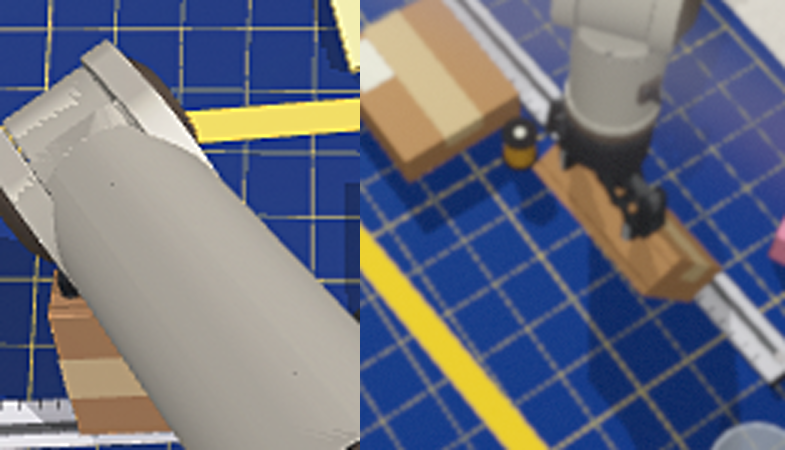

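```bash
cat >> h.py <<'E'
def onplane(name,px,p0,n):
    a=world(name,px,0.);p=camera_params(name);c=-np.array(p["R"]).T@np.array(p["t"]);d=a-c
    n=np.array(n);return c+d*(((np.array(p0)-c)@n)/(d@n))[:,None]
E
python3 - <<'E'
from h import *
x=lambda u,v:(250+(u-360)/2.5,140+v/2.5)
t=np.radians(2.9)
for y in(.24,.25,.255):
    w=onplane("scene",[x(648,297),x(667,258),x(718,270),x(693,302)],[.45,y,0],[-np.sin(t),np.cos(t),0])
    print(y,w.round(3).tolist()); 
    for i,j,o in((3,0,0),(2,1,0),(0,1,90),(3,2,90)):
        d=w[j]-w[i]; print("  ",np.degrees(np.arctan2(d[2],d[0])).round(1)-o,np.linalg.norm(d).round(3))
E
```

```text
0.24 [[0.502, 0.243, 0.061], [0.487, 0.242, 0.135], [0.395, 0.237, -0.02], [0.423, 0.239, -0.07]]
   58.8 0.153
   59.4 0.18
   11.400000000000006 0.076
   29.0 0.057
0.25 [[0.514, 0.253, 0.099], [0.499, 0.252, 0.171], [0.411, 0.248, 0.021], [0.437, 0.249, -0.027]]
   58.8 0.148
   59.4 0.174
   11.400000000000006 0.073
   29.0 0.055
0.255 [[0.52, 0.259, 0.118], [0.506, 0.258, 0.188], [0.418, 0.253, 0.041], [0.445, 0.255, -0.006]]
   58.8 0.145
   59.4 0.171
   11.400000000000006 0.072
   29.0 0.054
```

Emit:
send_rows(
  steps=[
    [[-0.39,0,-0.11],[0,0,0]],
    [[-0.39,0,-0.1],[0,0,0]],
    [[-0.39,0,-0.08],[0,0,0]],
    [[-0.39,0,-0.07],[0,0,0]],
    [[-0.39,0,-0.06],[0,0,0]],
    [[-0.39,0,-0.05],[0,0,0]],
    [[-0.3,0,-0.03],[0,0,0]],
    [[0,0,0],[0,0,0]],
  ],
)

```text
time: 7.7
position: [0.4835, 0.1583, 0.2189]
tcp_rot: [[0.999, 0.05, 0.012], [0.05, -0.999, 0.001], [0.012, -0.0, -1.0]]
wrist_force: [4.4, -4.0, 25.1]
gripper_width: 0.0855
grasp_force: 12.3
```

```bash
cat > look.py <<'E'
from h import *
import sys
s=status.observe(); print(s["time"],s["position"].round(4),np.round(s["wrist_force"],1),np.round(s["qpos"],1))
b=read_camera("scene")[:,:,::-1];np.save("pics/b"+sys.argv[1],b)
x0,y0,x1,y1=map(int,sys.argv[2:6])
r=b[y0:y1,x0:x1].astype(int); red=r[...,2]-np.maximum(r[...,1],r[...,0])
# brown has R-G about moderate; measure redness ratio G/R
m=(r[...,2]>60)&(r[...,1]<.5*r[...,2])&(r[...,0]<.6*r[...,2]);print("red px",m.sum(),(np.argwhere(m)[:12]+[y0,x0]).tolist())
# world pose of contact -> model tilt
C=s["position"]-[.011,0,.06];print("C",C.round(4))
cv2.imwrite("pics/m"+sys.argv[1]+".png",cv2.resize(b[y0:y1,x0:x1],None,fx=4,fy=4,interpolation=cv2.INTER_CUBIC))
E
python3 look.py 5 300 170 430 290
```

```text
7.7 [0.4835 0.1583 0.2189] [ 4.4 -4.  25.1] [  10.2   22.7  -37.8  113.5   18.6   49.1 -124.8]
red px 0 []
C [0.4725 0.1583 0.1589]
```

Emit:
send_rows(
  steps=[
    [[-0.32,0,-0.06],[0,0,0]],
    [[-0.32,0,-0.05],[0,0,0]],
    [[-0.32,0,-0.05],[0,0,0]],
    [[0,0,0],[0,0,0]],
  ],
)

```text
time: 8.15
position: [0.4734, 0.1579, 0.2204]
tcp_rot: [[0.999, 0.05, 0.011], [0.05, -0.999, 0.0], [0.011, 0.0, -1.0]]
wrist_force: [3.3, -4.3, 25.4]
gripper_width: 0.0854
grasp_force: 13.0
```

```bash
python3 look.py 6 300 170 430 290
```

```text
8.15 [0.4734 0.1579 0.2204] [ 3.3 -4.3 25.4] [  10.5   21.7  -38.2  114.6   18.    48.8 -124.8]
red px 65 [[214, 342], [215, 343], [216, 344], [217, 344], [217, 345], [218, 345], [218, 346], [219, 346], [219, 347], [220, 347], [220, 348], [221, 348]]
C [0.4624 0.1579 0.1604]
```

View pics/m6.png

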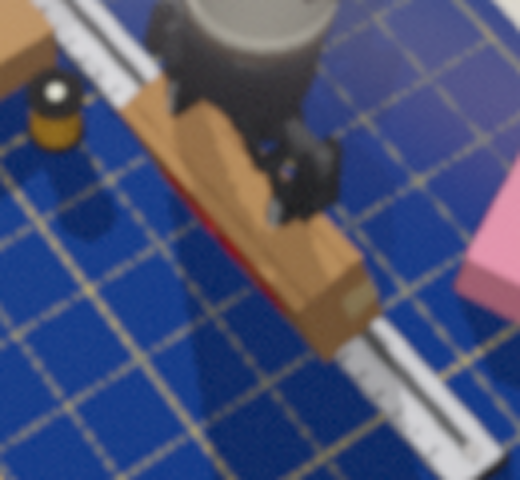

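The crop shows a red strip from (165,180) to (285,305) under the front edge, so the left carton is the stamped one. I'm lowering it now along the same path.

Emit:
send_rows(
  steps=[
    [[0.48,0,0.08],[0,0,0]],
    [[0.48,0,0.08],[0,0,0]],
    [[0.3,0,0.03],[0,0,0]],
    [[0.39,0,0.05],[0,0,0]],
    [[0.39,0,0.06],[0,0,0]],
    [[0.39,0,0.07],[0,0,0]],
    [[0.39,0,0.08],[0,0,0]],
    [[0.39,0,0.1],[0,0,0]],
    [[0.39,0,0.11],[0,0,0]],
    [[0.5,0,0.17],[0,0,0]],
  ],
)

```text
time: 9.2
position: [0.5138, 0.1597, 0.2106]
tcp_rot: [[0.999, 0.05, 0.009], [0.05, -0.999, 0.001], [0.009, -0.001, -1.0]]
wrist_force: [4.8, -2.4, 12.7]
gripper_width: 0.0856
grasp_force: 6.7
```

Emit:
send_rows(
  steps=[
    [[0.83,0,0.34],[0,0,0]],
    [[0.81,0,0.38],[0,0,0]],
    [[0.79,0,0.42],[0,0,0]],
    [[0.77,0,0.47],[0,0,0]],
    [[0.74,0,0.51],[0,0,0]],
    [[0.71,0,0.55],[0,0,0]],
    [[0.68,0,0.59],[0,0,0]],
    [[0.65,0,0.62],[0,0,0]],
  ],
)

```text
time: 10.0
position: [0.5728, 0.1626, 0.1703]
tcp_rot: [[0.999, 0.05, 0.006], [0.05, -0.999, 0.001], [0.006, -0.001, -1.0]]
wrist_force: [5.9, -1.1, 3.4]
gripper_width: 0.0856
grasp_force: 3.5
```

Emit:
send_rows(
  steps=[
    [[0.62,0,0.66],[0,0,0]],
    [[0.57,0,0.7],[0,0,0]],
    [[0.52,0,0.72],[0,0,0]],
    [[0.48,0,0.76],[0,0,0]],
    [[0.44,0,0.78],[0,0,0]],
    [[0.4,0,0.81],[0,0,0]],
    [[0.35,0,0.84],[0,0,0]],
    [[0.3,0,0.85],[0,0,0]],
    [[0.15,0,0.6],[0,0,0]],
    [[0.15,0,0.4],[0,0,0]],
  ],
)

```text
time: 11.0
position: [0.6106, 0.1645, 0.0974]
tcp_rot: [[0.999, 0.05, 0.002], [0.05, -0.999, 0.001], [0.002, -0.001, -1.0]]
wrist_force: [2.0, 0.2, 1.7]
gripper_width: 0.0852
grasp_force: 1.3
```

Emit:
send_rows(
  steps=[
    [[0,0,0.3],[0,0,0]],
    [[0.3,0,0],[0,0,0]],
    [[1,0,0],[0,0,0]],
    [[3,0,0],[0,0,0]],
  ],
)

```text
time: 11.4
position: [0.6497, 0.1672, 0.0937]
tcp_rot: [[0.999, 0.054, -0.005], [0.054, -0.999, -0.001], [-0.005, 0.001, -1.0]]
wrist_force: [-0.3, -0.7, -0.4]
gripper_width: 0.0851
grasp_force: 0.0
```

Emit:
send_rows(
  steps=[
    [[0,0,-4],[0,0,0]],
    [[0,4.77,0],[0,0,0]],
    [[0,4.77,0],[0,0,0]],
    [[0,4.77,0],[0,0,0]],
    [[0,4.77,0],[0,0,0]],
    [[0,4.77,0],[0,0,0]],
    [[0,4.77,0],[0,0,0]],
    [[0,0,3.6],[0,0,0]],
    [[0,0,0],[0,0,0]],
    [[0,0,0],[0,0,0]],
  ],
)

```text
time: 12.4
position: [0.666, -0.118, 0.0977]
tcp_rot: [[0.999, 0.052, -0.003], [0.052, -0.999, 0.002], [-0.003, -0.002, -1.0]]
wrist_force: [0.0, 0.3, 1.1]
gripper_width: 0.0858
grasp_force: 0.0
```

```bash
python3 - <<'E'
from h import *
s=status.observe(); print(s["time"],s["position"].round(4),np.round(s["wrist_force"],1),np.round(s["qpos"],1))
a=read_camera("top")[:,:,::-1];np.save("pics/a7",a)
cv2.imwrite("pics/m7.png",cv2.resize(a[125:270,175:475],(795,384),interpolation=cv2.INTER_CUBIC))
E
```

```text
12.4 [ 0.666  -0.118   0.0977] [0.  0.3 1.1] [ 27.6  46.6 -29.2  91.3  27.6  49.6 -99.2]
```

View pics/m7.png

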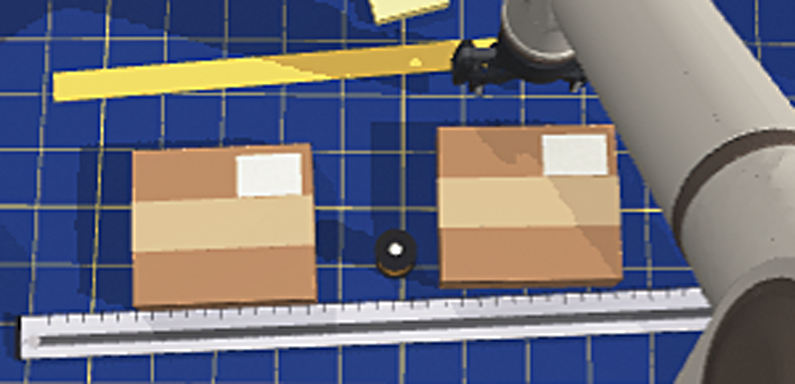

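Emit:
send_rows(
  steps=[
    [[-1,0,-0.1],[0,0,0]],
    [[-1,0,0],[0,0,0]],
    [[-0.8,0,0],[0,0,0]],
    [[-0.5,0,0],[0,0,0]],
    [[-0.4,0,0],[0,0,0]],
    [[-0.4,0,0],[0,0,0]],
    [[0,0,0],[0,0,0]],
  ],
)

```text
time: 13.15
position: [0.6259, -0.1213, 0.0998]
tcp_rot: [[0.999, 0.051, 0.0], [0.051, -0.999, -0.0], [0.0, 0.0, -1.0]]
wrist_force: [1.0, -0.7, 0.0]
gripper_width: 0.0856
grasp_force: 0.3
```

Emit:
send_rows(
  steps=[
    [[-0.3,0,0],[0,0,0]],
    [[-0.25,0,-0.86],[0,0,0]],
    [[-0.3,0,-0.85],[0,0,0]],
    [[-0.35,0,-0.84],[0,0,0]],
    [[-0.4,0,-0.81],[0,0,0]],
    [[-0.44,0,-0.78],[0,0,0]],
    [[-0.48,0,-0.76],[0,0,0]],
    [[-0.52,0,-0.72],[0,0,0]],
    [[-0.57,0,-0.7],[0,0,0]],
    [[-0.62,0,-0.66],[0,0,0]],
  ],
)

```text
time: 14.15
position: [0.5862, -0.1234, 0.1713]
tcp_rot: [[0.999, 0.051, 0.006], [0.051, -0.999, -0.0], [0.006, 0.001, -1.0]]
wrist_force: [5.9, -0.2, 4.8]
gripper_width: 0.0857
grasp_force: 3.5
```

Emit:
send_rows(
  steps=[
    [[-0.65,0,-0.62],[0,0,0]],
    [[-0.68,0,-0.59],[0,0,0]],
    [[-0.71,0,-0.55],[0,0,0]],
    [[-0.74,0,-0.51],[0,0,0]],
    [[-0.77,0,-0.47],[0,0,0]],
    [[-0.79,0,-0.42],[0,0,0]],
    [[-0.81,0,-0.38],[0,0,0]],
    [[-0.83,0,-0.34],[0,0,0]],
    [[-0.5,0,-0.17],[0,0,0]],
    [[-0.2,0,-0.05],[0,0,0]],
  ],
)

```text
time: 15.15
position: [0.5203, -0.1266, 0.2136]
tcp_rot: [[0.999, 0.051, 0.009], [0.051, -0.999, -0.001], [0.009, 0.002, -1.0]]
wrist_force: [5.9, 0.6, 12.9]
gripper_width: 0.0854
grasp_force: 6.7
```

Emit:
send_rows(
  steps=[
    [[0,0,0],[0,0,0]],
    [[0,0,0],[0,0,0]],
    [[0,0,0],[0,0,0]],
    [[0,0,0],[0,0,0]],
    [[0,0,0],[0,0,0]],
  ],
)

```text
time: 15.65
position: [0.5208, -0.1266, 0.2134]
tcp_rot: [[0.999, 0.051, 0.009], [0.051, -0.999, -0.001], [0.009, 0.002, -1.0]]
wrist_force: [4.4, 0.2, 13.0]
gripper_width: 0.0855
grasp_force: 6.7
```

```bash
python3 look.py 8 220 120 330 220; python3 - <<'E'
# scene-visible tilt proxy: fraction of far-face; project model corners at several tilts for comparison with edge pixels
E
```

```text
15.65 [ 0.5208 -0.1266  0.2134] [ 4.4  0.2 13. ] [ 40.   25.7 -36.1 109.9  19.5  50.  -93.1]
red px 0 []
C [ 0.5098 -0.1266  0.1534]
```

Emit:
send_rows(
  steps=[
    [[0.3,0,0.09],[0,0,0]],
    [[0.4,0,0.13],[0,0,0]],
    [[0.83,0,0.34],[0,0,0]],
    [[0.81,0,0.38],[0,0,0]],
    [[0.79,0,0.42],[0,0,0]],
    [[0.77,0,0.47],[0,0,0]],
    [[0.74,0,0.51],[0,0,0]],
    [[0.71,0,0.55],[0,0,0]],
    [[0.68,0,0.59],[0,0,0]],
    [[0.65,0,0.62],[0,0,0]],
  ],
)

```text
time: 16.7
position: [0.5867, -0.1234, 0.1709]
tcp_rot: [[0.999, 0.051, 0.006], [0.051, -0.999, -0.0], [0.006, 0.001, -1.0]]
wrist_force: [4.7, -0.0, 3.9]
gripper_width: 0.0855
grasp_force: 3.1
```

Emit:
send_rows(
  steps=[
    [[0.62,0,0.66],[0,0,0]],
    [[0.57,0,0.7],[0,0,0]],
    [[0.52,0,0.72],[0,0,0]],
    [[0.48,0,0.76],[0,0,0]],
    [[0.44,0,0.78],[0,0,0]],
    [[0.4,0,0.81],[0,0,0]],
    [[0.35,0,0.84],[0,0,0]],
    [[0.3,0,0.85],[0,0,0]],
    [[0.15,0,0.6],[0,0,0]],
    [[0.15,0,0.4],[0,0,0]],
  ],
)

```text
time: 17.7
position: [0.6246, -0.1214, 0.0981]
tcp_rot: [[0.999, 0.05, 0.002], [0.05, -0.999, 0.0], [0.002, -0.0, -1.0]]
wrist_force: [2.2, 0.1, 1.6]
gripper_width: 0.0852
grasp_force: 1.3
```

Emit:
send_rows(
  steps=[
    [[0,0,0.3],[0,0,0]],
    [[0.3,0,0],[0,0,0]],
    [[1,0,0],[0,0,0]],
    [[2,0,0],[0,0,0]],
    [[0,0,-4],[0,0,0]],
    [[0,0,-4],[0,0,0]],
  ],
)

```text
time: 18.3
position: [0.6551, -0.1192, 0.173]
tcp_rot: [[0.999, 0.051, -0.007], [0.051, -0.999, 0.002], [-0.007, -0.002, -1.0]]
wrist_force: [1.0, 0.3, 0.4]
gripper_width: 0.0853
grasp_force: 0.0
```

```bash
python3 - <<'E'
from h import *
c=lambda l:np.array(l)/2.65+[175,125]
w=world("top",c([(132,151),(311,144),(317,298),(133,306)]),.05)[:,:2];m=w.mean(0)
d=w[1]+w[2]-w[0]-w[3]; yaw=np.arctan2(d[0],-d[1]);print(m,np.degrees(yaw))
t=np.radians(5.0);n=np.array([np.cos(t),np.sin(t)]);T=np.array([.701,.020])
f=m+.075*np.array([np.cos(yaw),np.sin(yaw)]);print("front gap",(T-f)@n,"lat",(f-T)@[-n[1],n[0]], "heel",m-.075*np.array([np.cos(yaw),np.sin(yaw)]))
s=status.observe();p=s["position"][:2]
start=m-(.075+.011+.02)*n; dd=start-p; R=s["tcp_rot"]; print("start",start,"tool delta cm",100*(R.T@np.r_[dd,0]))
E
```

```text
[0.52267247 0.16801843] 2.736609062716812
front gap 0.08980679514545253 lat 0.16003543980263657 heel [0.447758   0.16443758]
start [0.41707583 0.15877992] tool delta cm [-22.33754724 -28.98679709   0.21326454]
```

Emit:
send_rows(
  steps=[
    [[-2.79,-3.62,0],[0,0,0]],
    [[-2.79,-3.62,0],[0,0,0]],
    [[-2.79,-3.62,0],[0,0,0]],
    [[-2.79,-3.62,0],[0,0,0]],
    [[-2.79,-3.62,0],[0,0,0]],
    [[-2.79,-3.62,0],[0,0,0]],
    [[-2.79,-3.62,0],[0,0,0]],
    [[-2.79,-3.62,0],[0,0,0]],
    [[0,0,0],[0,0,-0.037]],
    [[0,0,0],[0,0,0]],
  ],
)

```text
time: 19.3
position: [0.4179, 0.1592, 0.1752]
tcp_rot: [[0.996, 0.092, -0.001], [0.092, -0.996, -0.001], [-0.001, 0.001, -1.0]]
wrist_force: [0.1, -0.8, -0.0]
gripper_width: 0.0854
grasp_force: 0.0
```

Emit:
send_rows(
  steps=[
    [[0,0,4],[0,0,0]],
    [[0,0,3.2],[0,0,0]],
    [[0,0,2],[0,0,0]],
    [[0.8,0,0],[0,0,0]],
    [[0.6,0,0],[0,0,0]],
    [[0.6,0,0],[0,0,0]],
    [[0.8,0,0],[0,0,0]],
    [[0.8,0,0],[0,0,0]],
    [[0.8,0,0],[0,0,0]],
    [[0.8,0,0],[0,0,0]],
  ],
)

```text
time: 20.3
position: [0.4713, 0.1629, 0.0835]
tcp_rot: [[0.996, 0.088, 0.0], [0.088, -0.996, 0.0], [0.0, -0.0, -1.0]]
wrist_force: [-3.0, -0.7, 1.6]
gripper_width: 0.0856
grasp_force: 1.5
```

Emit:
send_rows(
  steps=[
    [[0.8,0,0],[0,0,0]],
    [[0.8,0,0],[0,0,0]],
    [[0.8,0,0],[0,0,0]],
    [[0.7,0,0],[0,0,0]],
    [[0.7,0,0],[0,0,0]],
    [[0.6,0,0],[0,0,0]],
    [[0.4,0,0],[0,0,0]],
    [[0,0,0],[0,0,0]],
  ],
)

```text
time: 21.1
position: [0.5196, 0.167, 0.0832]
tcp_rot: [[0.996, 0.087, 0.001], [0.087, -0.996, 0.001], [0.001, -0.0, -1.0]]
wrist_force: [0.4, 0.2, -0.0]
gripper_width: 0.0853
grasp_force: 0.0
```

```bash
python3 - <<'E'
from h import *
s=status.observe(); print(s["time"],s["position"].round(4),np.round(s["wrist_force"],1))
b=read_camera("scene")[:,:,::-1]
# brown mask, print far edge via pixels: model front top edge (z=.05) at predicted spot
n=np.array([np.cos(np.radians(5.1)),np.sin(np.radians(5.1))]);l=np.array([-n[1],n[0]])
p=camera_params("scene");K=np.array([[p["fx"],0,p["cx"]],[0,p["fy"],p["cy"]],[0,0,1]])
c=s["position"][:2]+.011*n
for lat in(-.05,0,.04):
    out=[]
    for k in np.arange(.12,.2,.004):
        q=c+n*k+l*(lat+.009); X=np.r_[q,.0]
        u=cv2.projectPoints(X[None],cv2.Rodrigues(np.array(p["R"]))[0],np.array(p["t"]),K,np.array(p["dist_coeffs"]))[0].ravel()
        out.append((round(k,3),b[int(round(u[1])),int(round(u[0]))].tolist()))
    print(lat,out)
cv2.imwrite("pics/m9.png",cv2.resize(b[130:350,180:420],None,fx=2.6,fy=2.6,interpolation=cv2.INTER_CUBIC))
E
```

```text
21.1 [0.5196 0.167  0.0832] [ 0.4  0.2 -0. ]
-0.05 [(np.float64(0.12), [216, 230, 229]), (np.float64(0.124), [215, 229, 229]), (np.float64(0.128), [184, 205, 215]), (np.float64(0.132), [113, 155, 190]), (np.float64(0.136), [93, 142, 183]), (np.float64(0.14), [76, 119, 156]), (np.float64(0.144), [54, 87, 118]), (np.float64(0.148), [39, 130, 158]), (np.float64(0.152), [34, 161, 189]), (np.float64(0.156), [33, 166, 193]), (np.float64(0.16), [34, 170, 197]), (np.float64(0.164), [44, 202, 231]), (np.float64(0.168), [54, 204, 232]), (np.float64(0.172), [96, 171, 194]), (np.float64(0.176), [133, 88, 85]), (np.float64(0.18), [137, 62, 25]), (np.float64(0.184), [137, 68, 39]), (np.float64(0.188), [131, 100, 88]), (np.float64(0.192), [132, 99, 87]), (np.float64(0.196), [138, 63, 29]), (np.float64(0.2), [137, 63, 27])]
0 [(np.float64(0.12), [96, 143, 184]), (np.float64(0.124), [95, 143, 185]), (np.float64(0.128), [94, 143, 185]), (np.float64(0.132), [96, 143, 184]), (np.float64(0.136), [93, 140, 182]), (np.float64(0.14), [80, 122, 161]), (np.float64(0.144), [51, 84, 116]), (np.float64(0.148), [
[... 554 characters left out ...]
42, 184]), (np.float64(0.128), [94, 143, 185]), (np.float64(0.132), [94, 142, 184]), (np.float64(0.136), [90, 139, 182]), (np.float64(0.14), [81, 125, 164]), (np.float64(0.144), [48, 86, 116]), (np.float64(0.148), [39, 121, 150]), (np.float64(0.152), [35, 160, 188]), (np.float64(0.156), [36, 166, 193]), (np.float64(0.16), [35, 166, 193]), (np.float64(0.164), [34, 166, 193]), (np.float64(0.168), [40, 162, 189]), (np.float64(0.172), [87, 131, 151]), (np.float64(0.176), [136, 63, 31]), (np.float64(0.18), [137, 60, 25]), (np.float64(0.184), [137, 62, 26]), (np.float64(0.188), [137, 60, 24]), (np.float64(0.192), [136, 68, 42]), (np.float64(0.196), [129, 96, 84]), (np.float64(0.2), [133, 94, 79])]
```

View pics/m9.png

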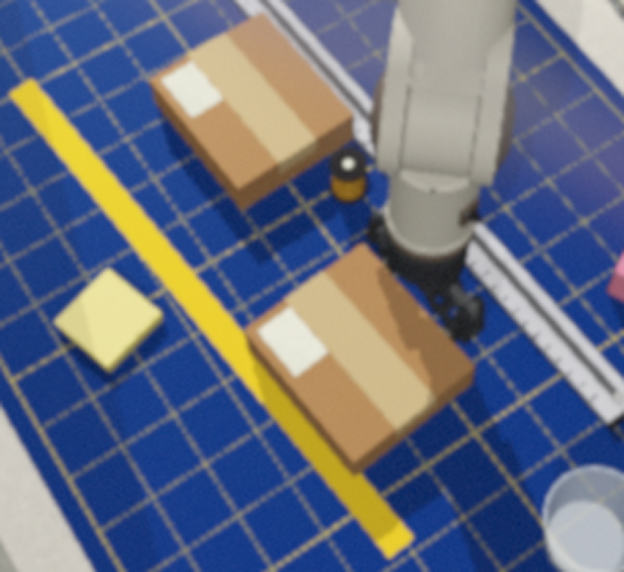

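The stamped carton's front edge lies about 10 mm short of the tape's centre line and parallel to it. I'll push 1 cm more, then back off and rise.

Emit:
send_rows(
  steps=[
    [[0.4,0,0],[0,0,0]],
    [[0.4,0,0],[0,0,0]],
    [[0.3,0,0],[0,0,0]],
    [[0,0,0],[0,0,0]],
    [[-1,0,0],[0,0,0]],
    [[-2,0,0],[0,0,0]],
    [[0,0,-4],[0,0,0]],
    [[0,0,-5],[0,0,0]],
    [[-2,0,-3],[0,0,0]],
    [[0,0,0],[0,0,0]],
  ],
)

```text
time: 22.15
position: [0.4794, 0.1647, 0.207]
tcp_rot: [[0.996, 0.089, 0.006], [0.089, -0.996, 0.0], [0.006, 0.0, -1.0]]
wrist_force: [0.0, -0.4, 0.5]
gripper_width: 0.0854
grasp_force: 0.0
```

```bash
python3 - <<'E'
from h import *
b=read_camera("scene")[:,:,::-1]
t=np.radians(5.);n=np.array([np.cos(t),np.sin(t)]);l=np.array([-n[1],n[0]]);T=np.array([.701,.02])
p=camera_params("scene");K=np.array([[p["fx"],0,p["cx"]],[0,p["fy"],p["cy"]],[0,0,1]])
for lat in(.09,.12,.16,.2,.23):
    o=""
    for k in np.arange(-.04,.03,.002):
        u=cv2.projectPoints(np.r_[T+n*k+l*lat,0][None],cv2.Rodrigues(np.array(p["R"]))[0],np.array(p["t"]),K,np.array(p["dist_coeffs"]))[0].ravel()
        B,G,R=map(int,b[int(round(u[1])),int(round(u[0]))]); o+="B" if B>R else "Y" if G>.8*R and B<.4*R else "c"
    print(lat,o)
print(status.observe()["wrist_force"],status.observe()["position"])
E
```

```text
0.09 ccccccccccccccccccccccYYYYYcBBBBBBB
0.12 cccccccccccccccccccccYYYYYYccBBBBBB
0.16 cccccccccccccccccccccYYYYYYccBBBBBB
0.2 ccccccccccccccccccccccYYYYYcBBBBBBB
0.23 cccccccccccccccccccccYYYYYYYcBBBBBB
[-0.89266886 -0.26769135 -0.99394435] [0.47960592 0.16384947 0.20522275]
```

```bash
python3 -c "
from bench import manip
print(manip.sign_off())"
```

```text
the job is handed in; nothing more can be done
None
```

I tipped and lowered both cartons in order, found the stamp on the left one, pushed that carton square onto the tape with its front edge about 2 mm past the centre line, left the plain one by the rail, and handed the job in; to see the stamp I had to tip the left carton to about 72° rather than 60°, and I did not look under the right one.

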